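Press a newly moulded label holder behind the bottle shelf's lip

TASK

Lift the new white label holder straight up out of the open lower half of the mould, take it to the low bottle shelf and push its tongue down behind the front lip in the one empty place of the row, window facing out like its neighbours. Press it against the spring lifter until it is fully home, its shoulder down on the lip, and finish while still gripping it and holding it pressed home (a colleague will then tighten the clamp screws). Press firmly without ramming it, and leave the bottles and the other mould half undisturbed.

Things in the scene. Friction and masses are not known exactly. Their poses are not given: they have to be found in the camera images.
- holder: The new, empty label holder, white plastic, 45 g (varies), 60 wide (y), 72 tall (z), upright all through. Origin: middle of its tongue's bottom edge; window faces -x. Tongue: z 0 to 22 mm, x +-3, y +-27, lowest 4 mm bevelled to 2.4 mm thick. Panel above it: z 22 to 72, flat back at x = +3 (in plane with the tongue's back), front frame at x = -9.
- holder_grip (a point): Middle of the holder's panel thickness, high in the window (holder frame x -2, y 0, z 65 mm). Here the panel is 10 mm thick (faces at x -7 and +3): a TCP at this point, pointing down, fingers closing along the holder's x, leaves the fingertips clear of the mould and of the shelf's guard edge, which both reach up to about z = 38 mm of the holder.
- holder_face (a point): Centre of the holder's window (y +-24, z 29 to 72 mm, open at the top), on its recessed face (holder frame x -7, z 55). The window faces outwards, to the holder's -x.
- holder_shoulder (a point): The holder's shoulder: underside of the panel's front part (holder frame x -9 to -3, z 22 mm; point at x -6, y 0), which comes down on the lip when the holder is home.
- mould: Lower half of the opened mould: fixed aluminium block 100 (x) x 120 (y) x 48 mm high, origin centre of its underside; two steel dowel pins 10 mm high at corners (-38,-48) and (38,48). The holder stands in its cavity with its origin at (0, 0, 10) mm and the same yaw, 1.2 mm play all round, 38 mm deep in and 34 mm proud. It comes out straight up.
- shelf: Low bottle shelf of grey sheet steel, fixed, 212 x 247, origin at worktop level, front to -x, deck at z = 54 mm, wire gallery up to z = 106 round its rear half. A label channel 8.5 mm wide runs along its front, between the front face (x = -100, guard edge up to z = 72) and the lip (x -108.5 to -112.5, rounded top at z = 56). Three label places along y, pitch 72 mm, two filled.
- seat: The empty label place in the channel, any of the three, same yaw as the shelf. Its origin and axes are those the holder has when fully home (z = 34 mm, mid-channel). Front to back the tongue has 1.25 mm play each way; black cheeks at y = +-29.5 mm, topping out 2 mm below the lip's top, leave it 2.5 mm play each way sideways.
- lifter (a joint): Spring lifter, a steel bar at the bottom of the empty place, pressed straight down by the tongue; m, 0 = up (top 7 mm above the seat's origin), grows as pressed, 0.007 when the holder's shoulder lies on the lip, which is a rigid stop. It pushes up with 2.6 N at 0 and 7 N at 0.007, and raises the holder again when that is let go.
- seated_holder_1: A holder of the same shape with a paper card in its window, already home and locked on the shelf (fixed). Same origin and axes as the new holder.
- seated_holder_2: Another holder with a card, already home on the shelf (fixed). Same origin and axes.
- mould_top: Upper half of the mould, loose, turned over on the bench behind the lower half; aluminium block 100 x 120 x 44 mm with an empty slot. Origin centre of its underside. To be left alone.
- buffer_bottle: Clear bottle with a blue cap, 86 mm across, 155 mm tall, standing on the shelf's deck behind the label row; origin centre of its underside.
- ethanol_bottle: Amber bottle with a red cap, 58 mm across, 125 mm tall, on the deck; origin centre of its underside.
- dye_bottle: Small amber bottle with a white cap, 46 mm across, 95 mm tall, on the deck; origin centre of its underside.

How it is judged (in metres and radians):
On the way, in this order (a step that is already met when the one before it is completed fails the run):
1. the holder is lifted clear of the mould (z of holder in the frame of mould above 0.055 m and contact force between holder and mould below 0.01 N and contact force between the fingers and holder above 1 N), for 0.2 s.
2. its tongue is behind the lip in the empty place and has met the lifter (x of holder in the frame of seat between -0.003 and 0.003 m and y of holder in the frame of seat between -0.005 and 0.005 m and z of holder in the frame of seat below 0.0085 m and value of joint lifter above 0.0005 m), for 0.05 s.
At the end, for the whole second after the job is handed in: Tongue behind the lip in the empty place (3 mm front to back, 5 mm sideways), window outwards, upright and square within 5 degrees, shoulder within 2 mm of the lip, lifter down at least 4.5 mm with over 4 N on it, gripper still on the holder, all at rest (x of holder in the frame of seat between -0.003 and 0.003 m and y of holder in the frame of seat between -0.005 and 0.005 m and z of holder in the frame of seat between -0.003 and 0.002 m and angle between holder's own z axis and vertical below 0.08 rad and angle between the x axis of holder and the x axis of seat, either way round below 0.1 rad and x of holder_face in the frame of seat below -0.002 m and value of joint lifter above 0.0045 m and contact force between holder and seat above 4 N and contact force between the fingers and holder above 2 N and linear speed of holder below 0.02 m/s); the arm keeps its last pose, push and grip.
It fails at once if the holder is rammed: more than 60 N between it and the shelf or its seat (contact force between holder and shelf above 60 N or contact force between holder and seat above 60 N).
It fails at once if a bottle on the shelf is shifted more than 3 cm or tipped ((distance of buffer_bottle from where it was at the start of the episode above 0.03 m or angle between buffer_bottle's own z axis and vertical above 0.35 rad) or (distance of ethanol_bottle from where it was at the start of the episode above 0.03 m or angle between ethanol_bottle's own z axis and vertical above 0.35 rad) or (distance of dye_bottle from where it was at the start of the episode above 0.03 m or angle between dye_bottle's own z axis and vertical above 0.35 rad)).
It fails at once if the upper half of the mould is pushed more than 3 cm (distance of mould_top from where it was at the start of the episode above 0.03 m).
It also fails if it takes over 42 s, if anything falls off the work surface, if the arm or the gripper's body presses on something with over 40 N, if the wrist force passes 120 N, or if a joint passes its speed limit or range.

ROBOT

A 6-joint arm with a two-finger parallel gripper is mounted at the origin on a cart in front of the work surface, level with it; the furniture and walls round the work are solid. World frame = base frame: x ahead of the robot, y to its left, z up, the work surface at z = 0. Lengths are in mm, angles in rad, forces in N, time in s.
With the tool pointing down it reaches from about 300 to 775 mm from the base axis. Payload 14.6 kg.
Tool frame: the origin (TCP) lies between the finger pads, 19 mm behind the fingertips; this is the grasp point; z points along the fingers, y is the line along which they close (so a half turn about z gives the same grasp; the last joint's range is limited). The gripper opens to 85 mm and grips with 20 to 120 N. Pads are 22 mm wide; open, the fingers measure 114 mm over their backs; the gripper's body (76 mm by 85 mm) begins 54 mm behind the grasp point. The pads swing forward as they close: fully open they stand 13 mm farther back than shut.
Start: joints at [1.272, 0.3, 1.521, -0, 1.321, -0.067], TCP at [126.349, 535.281, 249.981] pointing down, gripper open.
Joint ranges: [-3.03, 3.03], [-0.79, 2.21], [0.23, 2.52], [-1.04, 4.18], [0, 3.07], [-2.55, 2.55]. Speed limits (rad/s): [2.22, 2.22, 2.57, 3.14, 3.14, 3.14].

INTERFACE

Orientations are given as a unit quaternion [w, x, y, z].
In Python, from rig import bot, eyes gives the robot as it stands. Calls block until the motion is done:
- bot.move_to(position, orientation): joint-space move of the TCP to a pose.
- bot.servo_line(position, attitude=None, speed=150, until_force=None): straight line of the TCP; attitude=None keeps the orientation; speed is the mean speed in mm/s. With until_force (N) it stops when the force on the tool has changed by that much, and returns True; else False.
- bot.move_joints(angles): joint-space move.
- bot.move_gripper(opening, grip_force=None): finger opening in mm; grip_force is the grip in N (None keeps the last); returns when the fingers have stopped.
- bot.dwell(seconds).
- bot.ik(position, orientation): joint angles nearest the present ones, or None.
- eyes.read_camera(name): name is "scene" or "top" or "wrist"; returns a dict with "image" (420x560x3 uint8, blue, green, red), "depth" (420x560 float32, mm along the optical axis (not along the pixel's ray), 0 where there is no reading), "fovy" (degrees; the focal length in pixels is half the picture's height over the tangent of half this angle, whatever the lens; pixels are square), "cx", "cy" (the principal point, pixels), "eye" and "attitude" of the camera in the world; the wrist camera has in their place "mount" (4x4, takes a point from camera to tool coordinates, whose origin is the TCP and whose axes are the flange's). Camera axes: x right, y down, z forward; pixel columns grow to the right and rows downward; lengths in mm; the calibration is good to about 2 mm. A picture is of the moment at which its call begins: read the wrist's pose just before it.
A pose or a line that the arm cannot do raises bot.MotionError and nothing moves.
- bot.finish_job(): hands the job in; it is judged then, once.
Trained networks look in the newest picture that a camera, given by its name, has taken for a name from the list of things; names that differ only in an ending like _2 or _b are one class to them, and where a whole thing is asked for, a point or a joint stands for the part that bears it (a point fixed in the world has none). Each returns a list of dicts, best first, with "p" (0 to 1); they miss things now and then, are a little off and sometimes report something else, mostly with a low value. They report only what shows in the picture. A call takes as long as a camera call.
- eyes.look_for(camera, target): "pixel" ([row, column] in pixels, amid what is visible of it).
- eyes.trace(camera, target): "pixels" (420x560 bool, what is visible of it) and "pixel" ([row, column] in pixels, amid what is visible of it).
Readings, each from a call of its own:
- bot.read_clock(): time.
- bot.read_joint_positions(): joint angles.
- bot.read_qvel(): joint speeds.
- bot.read_effort(): joint torques, N m.
- bot.read_ee_pos(): TCP position.
- bot.read_tool_rot(): TCP orientation.
- bot.read_ft_force(): force on the tool from outside, world axes, zero at the start.
- bot.read_moment(): the same for the moment, N m.
- bot.read_grip_width(): finger opening in mm.
- bot.read_grip_force(): force on a finger pad.
Only numpy, scipy, OpenCV 4.12 (cv2) and the standard library are available. Lean on these libraries where they do the work, as an engineer would, in place of code of your own. Each camera call takes 0.05 s, during which the arm holds its last target. There are 200 camera calls.

## Working session

There is one attempt and no reset: what is moved stays moved. The work goes in short steps, each a Python script; the robot and the scene stay as the last script left them, time stands still between calls to the robot, and variables do not carry over. Pictures are saved under pics/ and viewed, at most 10 in all, crops included, and the job is handed in when it is done.

```bash
ls; mkdir -p pics; cat > h.py <<'E'
import numpy as np, cv2
from scipy.spatial.transform import Rotation as R
from rig import bot, eyes
def rot(q): return R.from_quat([q[1],q[2],q[3],q[0]]).as_matrix()
def cam(name):
    if name=='wrist':
        p=np.array(bot.read_ee_pos());q=bot.read_tool_rot()
    c=eyes.read_camera(name)
    if name=='wrist':
        T=np.eye(4);T[:3,:3]=rot(q);T[:3,3]=p
        c['T']=T@np.array(c['mount'])
    else:
        T=np.eye(4);a=np.array(c['attitude'])
        T[:3,:3]=a if a.shape==(3,3) else rot(a);T[:3,3]=c['eye'];c['T']=T
    h=c['image'].shape[0];f=h/2/np.tan(np.radians(c['fovy'])/2)
    v,u=np.mgrid[:h,:c['image'].shape[1]]
    d=c['depth'];P=np.stack([(u-c['cx'])/f*d,(v-c['cy'])/f*d,d],-1)
    c['P']=P@c['T'][:3,:3].T+c['T'][:3,3];c['f']=f
    return c
E
python3 - <<'E'
from h import *
for n in ('scene','top','wrist'):
    c=cam(n);cv2.imwrite(f'pics/{n}.png',c['image']);np.save(f'pics/{n}.npy',c['P'])
    print(n,c['fovy'],c['cx'],c['cy'],c['T'].round(3).tolist())
    for t in ('holder','mould','shelf','seat','seated_holder_1','mould_top','lifter'):
        for r in eyes.trace(n,t)[:3]:
            m=r['pixels']&(c['depth']>0);print(t,round(r['p'],2),np.round(r['pixel']),m.sum(),np.median(c['P'][m],0).round() if m.any() else '')
im=[cv2.imread(f'pics/{n}.png') for n in('scene','top')]
cv2.imwrite('pics/both.png',cv2.resize(np.vstack(im),(560,840))[:,:])
print(bot.read_tool_rot(),bot.read_clock())
E
```

```text
pics
rig.py
scene 49.41381219003436 278.29127840258576 215.36138514824617 [[0.618, -0.45, 0.645, -73.931], [-0.786, -0.333, 0.52, -513.84], [-0.02, -0.828, -0.56, 602.665], [0.0, 0.0, 0.0, 1.0]]
holder 0.89 [296. 328.] 669 [ 407. -232.   68.]
mould 0.56 [318. 330.] 3758 [ 385. -245.   47.]
shelf 0.97 [207. 263.] 5698 [565.  24.  53.]
shelf 0.61 [182. 302.] 750 [622. -19. 114.]
seated_holder_1 0.96 [201. 222.] 474 [495.  97.  86.]
seated_holder_1 0.8 [217. 245.] 523 [485.  27.  85.]
mould_top 0.63 [246. 389.] 2916 [ 620. -232.   43.]
top 50.52846947381029 280.3443635918373 202.73241365258212 [[0.01, -0.999, 0.053, 506.88], [-1.0, -0.01, 0.003, -23.483], [-0.002, -0.053, -0.999, 972.027], [0.0, 0.0, 0.0, 1.0]]
holder 0.63 [273. 382.] 309 [ 413. -230.   79.]
mould 0.97 [271. 378.] 2713 [ 421. -226.   48.]
shelf 0.96 [190. 232.] 8864 [579.  79.  55.]
seat 0.69 [222. 185.] 12 [516. 180.  40.]
seat 0.68 [153. 244.] 879 [635.  46. 176.]
seated_holder_1 0.48 [227. 213.] 107 [502. 109. 106.]
mould_top 0.74 [163. 378.] 2933 [ 647. -223.   45.]
lifter 0.39 [222. 187.] 81 [514. 177.  41.]
lifter 0.38 [161. 376.] 2941 [ 647. -222.   45.]
wrist 63.35351910131397 273.84339186920965 205.40451720493115 [[0.23, 0.92, 0.317, 44.572], [0.973, -0.218, -0.074, 554.855], [0.001, 0.326, -0.945, 375.925], [0.0, 0.0, 0.0, 1.0]]
[ 4.69241382e-06  1.15636879e-01  9.93291554e-01 -1.62720652e-05] 1.2
```

View pics/scene.png

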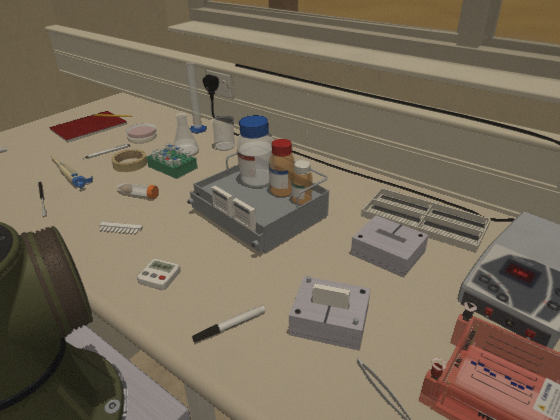

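View pics/top.png

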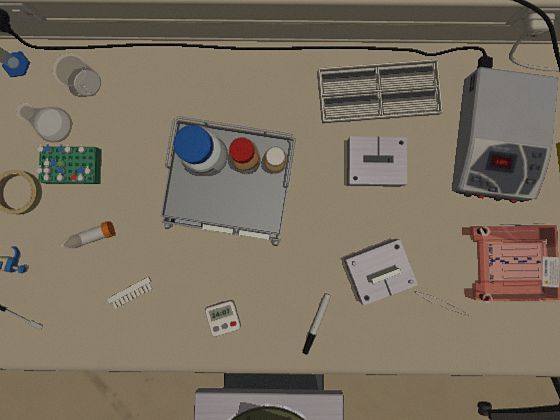

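```bash
cat >> h.py <<'E'
def quat(a):
    y=np.array([np.cos(a),np.sin(a),0]);z=np.array([0,0,-1.]);M=np.stack([np.cross(y,z),y,z],1)
    q=R.from_matrix(M).as_quat();return [q[3],q[0],q[1],q[2]]
E
python3 - <<'E'
from h import *
for a in (0.44,0.44+np.pi,-.17,-.17+np.pi,0.44-np.pi):
    print(a,[ (None if (j:=bot.ik(p,quat(a))) is None else np.round(j,2).tolist()) for p in ([413,-230,200],[516,180,200])])
def view(n,p,a,ts):
    bot.move_to(p,quat(a))
    c=cam('wrist');cv2.imwrite(f'pics/{n}.png',c['image']);np.savez(f'pics/{n}.npz',P=c['P'],T=c['T'],im=c['image'],f=c['f'],cx=c['cx'],cy=c['cy'])
    for t in ts:
        rs=eyes.trace('wrist',t)[:3]
        for i,r in enumerate(rs):
            m=r['pixels']&(c['depth']>0);print(n,t,round(r['p'],2),np.round(r['pixel']),m.sum(),np.median(c['P'][m],0).round() if m.any() else '')
            np.save(f'pics/{n}_{t}_{i}.npy',r['pixels'])
view('wseat',[500,165,220],1.4,('seat','seated_holder_1'))
view('wmould',[413,-230,185],1.57,('holder','mould'))
print(bot.read_clock())
cv2.imwrite('pics/w2.png',np.vstack([cv2.imread(f'pics/{n}.png') for n in('wseat','wmould')])[:, :])
E
```

```text
0.44 [[-0.59, 0.18, 1.79, -0.0, 1.17, -1.03], [0.27, 0.34, 1.59, -0.0, 1.21, -0.17]]
3.581592653589793 [[-0.59, 0.18, 1.79, -0.0, 1.17, 2.12], None]
-0.17 [[-0.59, 0.18, 1.79, -0.0, 1.17, -0.42], [0.27, 0.34, 1.59, -0.0, 1.21, 0.44]]
2.971592653589793 [None, None]
-2.701592653589793 [[-0.59, 0.18, 1.79, -0.0, 1.17, 2.12], None]
wseat seat 0.5 [198. 280.] 285 [515. 170.  43.]
wseat seated_holder_1 0.61 [214. 194.] 2545 [497. 103. 101.]
wseat seated_holder_1 0.19 [199. 276.] 221 [514. 167.  44.]
wmould holder 0.86 [202. 268.] 2066 [ 409. -233.   83.]
wmould mould 0.69 [182. 274.] 16456 [ 404. -230.   50.]
4.9083
```

View pics/wseat.png

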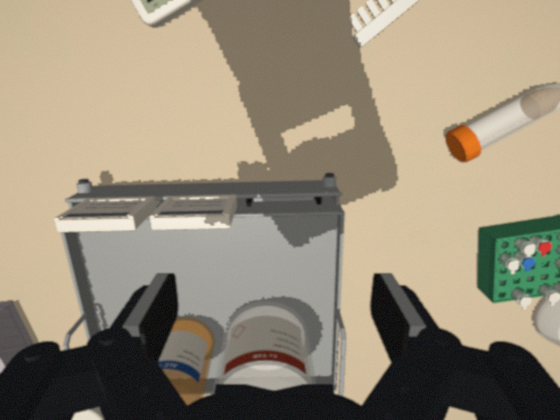

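View pics/wmould.png

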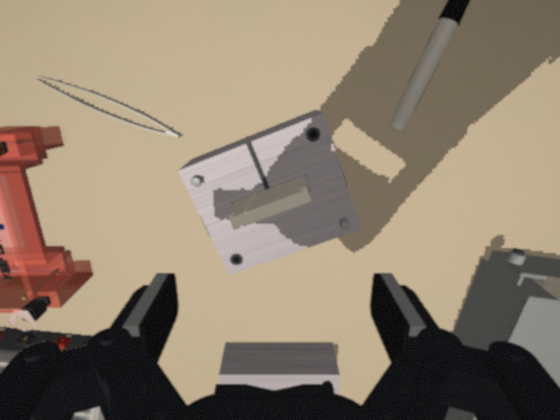

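```bash
python3 - <<'E'
from h import *
def fit(n,mask,lo,hi):
    d=np.load(f'pics/{n}.npz');P=d['P'];m=np.load(f'pics/{mask}.npy') if mask else np.ones(P.shape[:2],bool)
    m&=(P[...,2]>lo)&(P[...,2]<hi)
    k,l,s,_=cv2.connectedComponentsWithStats(m.astype(np.uint8))
    i=1+s[1:,4].argmax();Q=P[l==i]
    r=cv2.minAreaRect(Q[:,:2].astype(np.float32));print(n,mask,len(Q),'z',np.percentile(Q[:,2],[5,50,95]).round(1),r,Q.mean(0).round(1),s[i])
    return Q
fit('wmould','wmould_holder_0',70,90)
fit('wmould','wmould_holder_0',78,90)
fit('wmould','wmould_mould_0',44,55)
fit('wseat','wseat_seated_holder_1_0',90,115)
fit('wseat','wseat_seated_holder_1_0',100,115)
a=cv2.imread('pics/wmould.png')[160:250,200:330];b=cv2.imread('pics/wseat.png')[170:235,50:350]
A=cv2.resize(a,None,fx=4,fy=4,interpolation=2);A=cv2.convertScaleAbs(A,alpha=1.6)
B=cv2.resize(b,(780,169),interpolation=2)
o=np.zeros((360+169,780,3),np.uint8);o[:360,:520]=A;o[360:]=B;cv2.imwrite('pics/crop.png',o)
E
```

```text
wmould wmould_holder_0 1449 z [72.5 83.6 84.9] ((409.7773132324219, -232.4329376220703), (12.130876541137695, 59.0546875), 21.320350646972656) [ 409.1 -232.7   81.9] [ 229  183   81   45 1449]
wmould wmould_holder_0 1219 z [79.9 83.8 84.9] ((409.7773132324219, -232.4329376220703), (12.130876541137695, 59.0546875), 21.320350646972656) [ 409.6 -232.3   83.4] [ 229  185   81   43 1219]
wmould wmould_mould_0 15267 z [48.9 50.1 51.2] ((415.27777099609375, -230.961669921875), (100.69371795654297, 120.53307342529297), 21.228313446044922) [ 410.7 -230.2   50. ] [  179   113   181   161 15267]
wseat wseat_seated_holder_1_0 1613 z [ 92.4 107.3 108.8] ((499.95587158203125, 102.02449798583984), (59.323551177978516, 12.752842903137207), 81.40451049804688) [498.4 102.6 104.5] [ 151  206   82   24 1613]
wseat wseat_seated_holder_1_0 1299 z [101.5 107.6 108.8] ((499.96185302734375, 102.02362823486328), (59.32364273071289, 12.74118423461914), 81.4054183959961) [499.1 102.3 106.8] [ 151  210   80   20 1299]
```

View pics/crop.png

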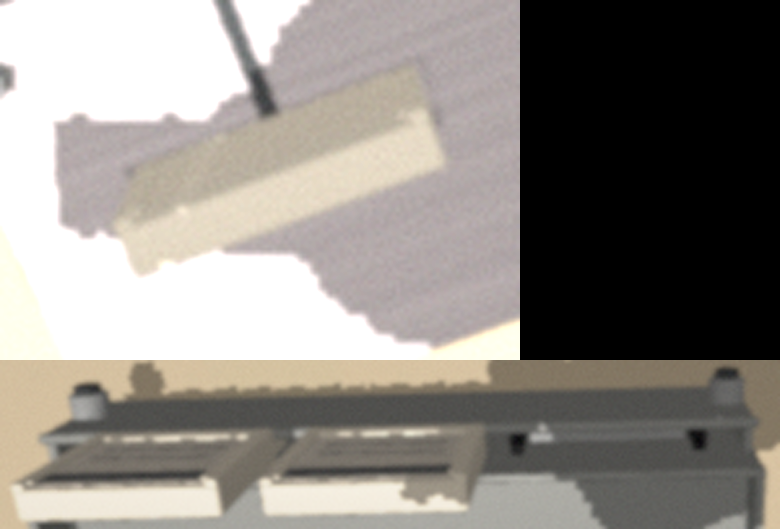

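```bash
python3 - <<'E'
from h import *
def view(n,p,a):
    bot.move_to(p,quat(a));bot.dwell(.15)
    print(n,np.round(bot.read_ee_pos(),1))
    c=cam('wrist');cv2.imwrite(f'pics/{n}.png',c['image']);np.savez(f'pics/{n}.npz',P=c['P'],T=c['T'],im=c['image'],f=c['f'],cx=c['cx'],cy=c['cy'])
view('wmould2',[413,-230,185],-1.57)
view('wseat2',[461,110,240],1.4-np.pi)
print(bot.read_clock())
def comps(n,lo,hi,box):
    P=np.load(f'pics/{n}.npz')['P']
    m=(P[...,2]>lo)&(P[...,2]<hi)&(P[...,0]>box[0])&(P[...,0]<box[1])&(P[...,1]>box[2])&(P[...,1]<box[3])
    k,l,s,_=cv2.connectedComponentsWithStats(m.astype(np.uint8))
    for i in range(1,k):
        if s[i,4]>250:
            Q=P[l==i];r=cv2.minAreaRect(Q[:,:2].astype(np.float32))
            print(n,lo,s[i,4],np.median(Q[:,2]).round(1),np.round(r[0],1),np.round(r[1],1),round(r[2],2))
for n in('wmould','wmould2'):
    comps(n,79,90,(360,460,-300,-170)); comps(n,45,55,(330,500,-320,-140))
for n in('wseat','wseat2'):
    comps(n,102,112,(440,530,-30,230)); comps(n,51.5,59,(400,620,-80,280)); comps(n,62,77,(450,560,-80,280))
cv2.imwrite('pics/s2.png',np.vstack([cv2.imread('pics/wseat2.png'),cv2.imread('pics/wmould2.png')])[:,:][::1,::1][:,:] if 0 else cv2.resize(np.hstack([cv2.imread('pics/wseat2.png'),cv2.imread('pics/wmould2.png')]),(800,300)))
E
```

```text
wmould2 [ 413. -230.  185.]
wseat2 [461.2 109.2 239.8]
9.2667
wmould 79 1275 83.8 [ 410.2 -232.7] [12.7 59.9] 21.32
wmould 45 15497 50.1 [ 415.3 -231. ] [100.7 120.5] 21.23
wmould2 79 1270 83.7 [ 410.5 -232.1] [12.9 59.8] 20.76
wmould2 45 15549 50.1 [ 414.6 -230.3] [101.  120.5] 21.28
wseat 102 1248 107.7 [500.  101.5] [60.2 12.6] 81.5
wseat 102 1268 107.6 [489.4  30.8] [60.2 12.8] 81.58
wseat 51.5 1434 56.4 [500.5 101.7] [246.4  14. ] 81.35
wseat 51.5 20209 56.0 [564.7  90.3] [255.6 111.1] 89.44
wseat 62 1502 71.1 [509.9 152.5] [160.   34.5] 63.69
wseat 62 563 68.2 [491.1  30.7] [60.  16.7] 80.91
wseat 62 637 70.1 [531.1 -26.1] [ 4.7 58.3] 81.5
wseat2 102 1196 107.8 [489.6  31.1] [59.7 12.2] 81.98
wseat2 102 1168 107.8 [500.1 102. ] [59.7 12. ] 81.85
wseat2 51.5 36293 56.1 [560.4  93.2] [242.5 102.1] 81.68
wseat2 51.5 582 57.2 [511.1 180.4] [88.3 10.5] 81.66
wseat2 62 2940 72.6 [524.4  96. ] [254.2  71. ] 89.99
```

View pics/s2.png

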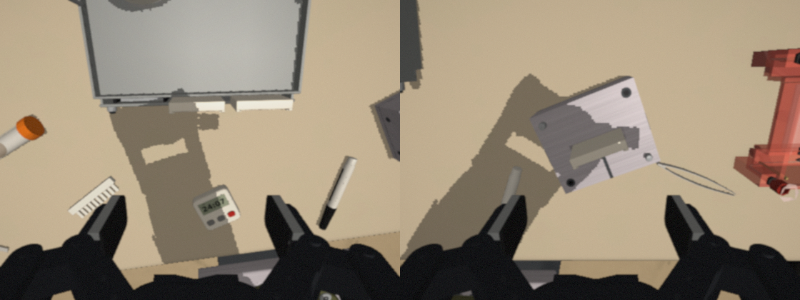

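```bash
python3 - <<'E'
from h import *
P=np.load('pics/top.npy');m=(P[...,2]>175)&(P[...,0]>500)&(P[...,0]<720)&(P[...,1]>-50)&(P[...,1]<230)
k,l,s,_=cv2.connectedComponentsWithStats(m.astype(np.uint8))
for i in range(1,k):
    if s[i,4]>40: Q=P[l==i];print(s[i,4],Q.min(0).round(),Q.max(0).round(),np.median(Q,0).round())
a=.370;g=np.array([411.3,-232.0,75])
bot.move_to(g+[0,0,80],quat(a))
bot.servo_line(g,quat(a),speed=120)
bot.move_gripper(0,60);bot.dwell(.2)
print(bot.read_clock(),bot.read_grip_width(),bot.read_grip_force(),np.round(bot.read_ft_force(),1),np.round(bot.read_ee_pos(),1))
E
```

```text
1249 [507. -23. 175.] [681. 166. 972.] [647. 130. 208.]
468 [623.  29. 175.] [667.  72. 186.] [645.  50. 179.]
13.3833 8.994254496191068 59.03183698654175 [2.4 1.8 6.1] [ 411.6 -232.1   75.3]
```

```bash
python3 - <<'E'
from h import *
a=.370;g=np.array([411.3,-232.0,75]);s=-.146;t=np.array([511.5,173.0,99])
bot.servo_line(g+[0,0,70],quat(a),speed=60);bot.dwell(.3)
print(bot.read_clock(),bot.read_grip_width(),bot.read_grip_force(),np.round(bot.read_ft_force(),1))
bot.servo_line(g+[0,0,100],quat(a),speed=100)
bot.move_to(t+[0,0,60],quat(s));bot.dwell(.3)
print(bot.read_clock(),bot.read_grip_width(),np.round(bot.read_ee_pos(),1))
c=cam('wrist');cv2.imwrite('pics/held.png',c['image']);np.savez('pics/held.npz',P=c['P'],T=c['T'])
r=eyes.trace('wrist','holder')
for x in r[:2]:
    m=x['pixels']&(c['depth']>0);Q=(c['P'][m]-bot.read_ee_pos())
    ex=np.array([np.cos(s),np.sin(s)]);ey=np.array([-ex[1],ex[0]])
    L=np.c_[Q[:,:2]@ex,Q[:,:2]@ey,Q[:,2]]
    print(x['p'],x['pixel'],m.sum(),np.percentile(L,[2,50,98],axis=0).round(1))
d=cam('scene');cv2.imwrite('pics/sc2.png',d['image'])
cv2.imwrite('pics/h2.png',np.hstack([cv2.resize(c['image'],(400,300)),cv2.resize(d['image'][60:270,140:420],(400,300))]))
E
```

```text
15.0 8.763998215982793 58.92893850803375 [0.6 1.1 0.1]
17.2917 8.82663587799038 [511.6 172.6 159.1]
0.65 [274.9, 274.2] 4300 [[ -6.4 -27.8 -51.8]
 [ -0.3  13.7   8.3]
 [  4.8  30.    9.9]]
```

View pics/h2.png

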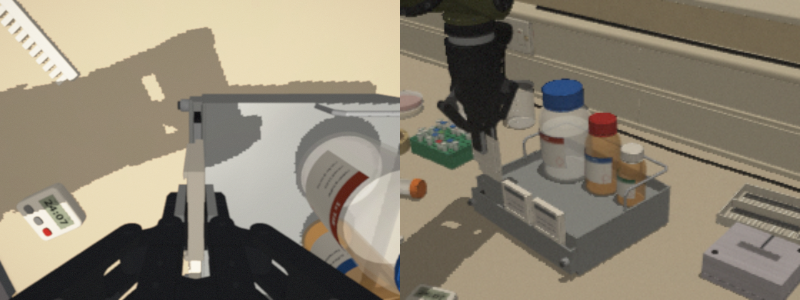

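```bash
python3 - <<'E'
from h import *
s=-.146;P=np.load('pics/held.npz')['P'].reshape(-1,3)-[511.6,172.6,159.1]
ex=np.array([np.cos(s),np.sin(s)]);ey=np.array([-ex[1],ex[0]])
L=np.c_[P[:,:2]@ex,P[:,:2]@ey,P[:,2]]
k=(abs(L[:,0])<15)&(abs(L[:,1])<40)
for z in range(-65,14,6):
    q=L[k&(L[:,2]>=z)&(L[:,2]<z+6)&(L[:,1]>20)]
    if len(q): print(z,len(q),np.percentile(q[:,0],[1,50,99]).round(1),np.percentile(q[:,1],[1,50,99]).round(1))
T=L[k&(L[:,2]>6)&(L[:,2]<11)]
for y in range(-32,36,8):
    q=T[(T[:,1]>=y)&(T[:,1]<y+8)]
    if len(q):print(y,len(q),np.percentile(q,[2,98],axis=0).round(1).tolist())
E
```

```text
-65 4 [-0.4  2.7  5.2] [26.5 26.8 26.9]
-59 38 [-0.4  2.4  5.2] [26.6 26.9 27.3]
-53 24 [-0.4  2.3  5.1] [26.5 26.9 27.1]
-41 74 [-6.5 -0.6  5.2] [28.5 29.8 30.3]
-35 97 [-6.3 -0.4  5. ] [29.  29.8 30.4]
-29 101 [-6.6 -0.8  4.9] [29.1 29.9 30.4]
-23 120 [-6.7 -0.8  4.8] [29.1 29.8 30.3]
-17 134 [-6.5 -0.8  5. ] [28.7 29.8 30.3]
-11 143 [-6.8 -1.2  4.8] [29.  29.8 30.4]
-5 168 [-6.7 -0.9  4.6] [29.1 29.9 30.5]
1 204 [-6.9 -1.1  4.8] [24.4 29.8 30.4]
7 689 [-6.7 -0.7  4.7] [20.2 25.7 30.2]
-32 274 [[-6.9, -29.5, 6.5], [4.4, -24.1, 9.6]]
-24 340 [[-4.7, -23.8, 7.5], [4.4, -16.2, 9.6]]
-16 346 [[-4.5, -15.8, 7.7], [4.3, -8.1, 9.6]]
-8 356 [[-4.5, -7.9, 7.6], [4.2, -0.2, 9.6]]
0 495 [[-14.4, 0.2, 6.5], [14.4, 7.9, 10.5]]
8 648 [[-10.4, 8.2, 6.4], [10.1, 15.7, 10.8]]
16 478 [[-5.0, 16.1, 7.3], [4.7, 23.9, 9.6]]
24 490 [[-6.7, 24.1, 6.3], [4.7, 30.2, 9.8]]
```

```bash
python3 - <<'E'
from h import *
q=quat(-.146);t=np.array([511.2,173.1,99])
def st(n): print(n,round(bot.read_clock(),1),np.round(bot.read_ee_pos(),1),np.round(bot.read_ft_force(),1),round(bot.read_grip_width(),2))
bot.servo_line(t+[0,0,26],q,speed=60);st('above')
h=bot.servo_line(t+[0,0,8.5],q,speed=20,until_force=8);st(('in',h))
E
```

```text
above 18.2 [511.3 173.2 125.1] [-0.4  0.3 -1.1] 8.93
('in', False) 19.2 [511.3 173.1 107.6] [-0.5  0.3  0.1] 8.9
```

Inside the channel with no side force. Now press home.

```bash
python3 - <<'E'
from h import *
q=quat(-.146);t=np.array([511.2,173.1,99])
def st(n): print(n,round(bot.read_clock(),1),np.round(bot.read_ee_pos(),1),np.round(bot.read_ft_force(),1),round(bot.read_grip_width(),2))
bot.servo_line(t+[0,0,3],q,speed=12);bot.dwell(.2);st('part')
h=bot.servo_line(t+[0,0,-4],q,speed=6,until_force=9);st(('press',h));bot.dwell(.5);st('hold')
c=cam('wrist');cv2.imwrite('pics/home.png',c['image'])
c=cam('scene');cv2.imwrite('pics/home_s.png',cv2.resize(c['image'][130:270,170:350],(720,560)))
E
```

```text
part 20.0 [511.4 173.1 102.2] [ 0.8 -0.3  3.8] 9.04
('press', True) 20.6 [511.4 173.2  99.4] [-1.5 -0.2  5.6] 8.83
hold 21.1 [511.5 173.1  99.3] [-0.7 -0.   6.4] 9.09
```

View pics/home_s.png

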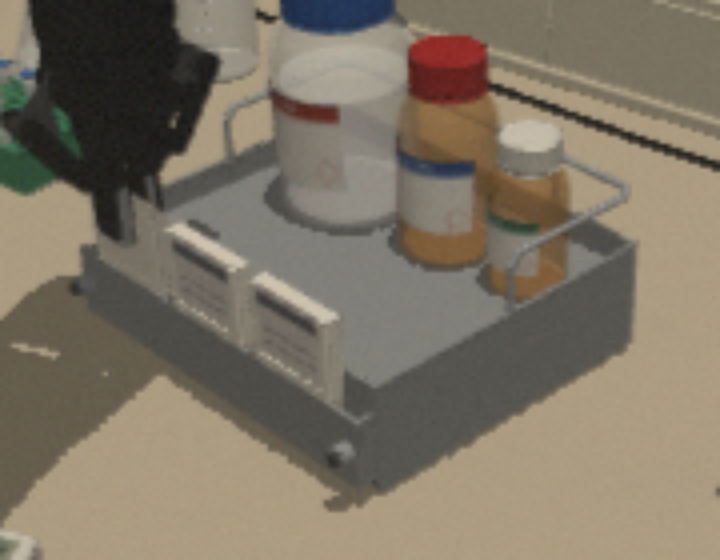

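The holder sits upright in the third place, at the left around (135,240), level with its neighbours. The force is still only the spring's, so I'll press a little further to the stop.

```bash
python3 - <<'E'
from h import *
q=quat(-.146);t=np.array([511.2,173.1,99])
def st(n): print(n,round(bot.read_clock(),1),np.round(bot.read_ee_pos(),1),np.round(bot.read_ft_force(),1),round(bot.read_grip_width(),2))
for dz in (-.3,-.8,-1.3,-1.8,-2.3):
    bot.servo_line(t+[0,0,dz],q,speed=4);bot.dwell(.3);st(dz)
    if bot.read_ft_force()[2]>16: break
E
```

```text
-0.3 21.9 [511.4 173.2  99.3] [ 0.4  0.3 10. ] 8.6
-0.8 22.5 [511.5 173.2  99.2] [-2.7  0.  16. ] 8.89
-1.3 23.1 [511.6 173.2  99.1] [-5.7 -2.2 20.9] 8.99
```

```bash
python3 - <<'E'
from h import *
bot.dwell(.3);print(np.round(bot.read_ft_force(),1),bot.read_grip_force(),bot.read_clock())
print(bot.finish_job())
E
```

```text
[-4.9 -1.3 21.2] 62.17539668083191 23.3583
the job is handed in; nothing more can be done
None
```

The label holder is in the empty left-hand place with its window facing out, still gripped and pressed against the stop with about 21 N; I handed the job in at 23.4 s, but the simulator returned no pass or fail verdict.

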